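Put three mixed-up specimens back into their own trays and block the long one

TASK

The three specimens stand in each other's trays: put the narrow glass in the middle of the square tray, the white-capped vial in the middle of the small tray, and the wide glass at one end of the long tray, parking one on the cork mat or another free spot while its place is still taken. Then stand the wooden block lengthwise in the space left in the long tray beside the wide glass, so that the glass cannot slide about. Keep the three specimens upright all the time, leave the tape roll and the white-lidded pots where they are, and let go of everything.

Things in the scene. Friction and masses are not known exactly. Their poses are not given: they have to be found in the camera images.
- wide_glass: Wide glass specimen beaker, open, with brown residue, 63 mm across, 62 mm tall, about 60 g. Origin: centre of its underside, z up. Stands in the square tray at the start. Grasp round its body.
- narrow_glass: Narrow glass specimen beaker, open, with tan residue, 35 mm across, 45 mm tall, about 60 g. Origin: centre of its underside, z up. Stands in the small tray at the start. Grasp round its body.
- capped_vial: Slim specimen vial with a white snap cap: body 24 mm across, cap 26 mm across covering 46 to 58 mm of its height, 58 mm tall, about 18 g. Origin: centre of its underside, z up. Stands in the long tray at the start. Grasp by the cap.
- wood_block: Plain pale wooden block, 46 mm along its x, 68 mm along its y (the long side), 50 mm tall, about 80 g. Origin: centre of its underside, z up. Stands upright on the bare table at the start. Its 68 mm side must lie along the long tray; grasp it across the 46 mm.
- long_tray: Long low grey tray, fixed: outside 84 mm along its x, 158 mm along its y (the long side), 18 mm high, walls 4 mm, inner floor 4 mm above its underside (inside 76 x 150 mm). Origin: centre of its underside (on the table). The wide glass and the wooden block together fill its 150 mm but for about 19 mm, so the glass must stand within a few mm of an end wall (either end).
- square_tray: Square low grey tray, fixed: outside 84 x 84 mm, 18 mm high, walls 4 mm, inner floor 4 mm above its underside. Origin: centre of its underside (on the table).
- small_tray: Smallest low grey tray, square, fixed: outside 64 x 64 mm, 18 mm high, walls 4 mm, inner floor 4 mm above its underside. Origin: centre of its underside (on the table).
- cork_mat: Round flat cork mat, fixed, 110 mm across, 4 mm thick, empty: a free spot for parking. Origin: centre of its underside (on the table).
- tape_ring: Bystander: roll of tan masking tape lying flat, 96 mm across, 25 mm high. Origin: centre of its underside. Leave it alone.
- soil_pot_4: Bystander: white-lidded pot of brown sediment, 75 x 81 mm, 50 mm tall, the one of the group of such pots that stands nearest the work (farthest to the left). Origin: about the centre of its underside. Leave it alone.
Things that resemble listed ones, but are neither listed nor needed, are in the scene too. What is shaped like the square_tray but purple is not meant.

How it is judged:
At the end, for the whole second after the job is handed in: Wide glass and block stand upright on the long tray's floor (glass within 13 mm, block 22 mm of its long centre line, block parallel within 0.2 rad); narrow glass on the square tray's floor within 15 mm of centre, vial on the small tray's within 12 mm; all released, at rest (x of wide_glass in the frame of long_tray between -0.013 and 0.013 m and y of wide_glass in the frame of long_tray between -0.05 and 0.05 m and z of wide_glass in the frame of long_tray between 0 and 0.008 m and angle between each of wide_glass, wood_block, narrow_glass, capped_vial's own z axis and vertical below 0.1 rad and x of wood_block in the frame of long_tray between -0.022 and 0.022 m and y of wood_block in the frame of long_tray between -0.05 and 0.05 m and z of wood_block in the frame of long_tray between 0 and 0.008 m and angle between the y axis of wood_block and the y axis of long_tray, either way round below 0.2 rad and horizontal distance between narrow_glass and square_tray below 0.015 m and z of narrow_glass in the frame of square_tray between 0 and 0.008 m and horizontal distance between capped_vial and small_tray below 0.012 m and z of capped_vial in the frame of small_tray between 0 and 0.008 m and linear speed of each of wide_glass, narrow_glass, capped_vial, wood_block below 0.02 m/s and contact force between each of wide_glass, narrow_glass, capped_vial, wood_block and the fingers below 0.1 N); the robot touches nothing.
It fails at once if a specimen is tipped over (more than 45 degrees) (angle between any of wide_glass, narrow_glass, capped_vial's own z axis and vertical above 0.785 rad).
It fails at once if the tape roll or the nearest lidded pot is moved more than 20 mm (distance of any of tape_ring, soil_pot_4 from where it was at the start of the episode above 0.02 m).
It also fails if it takes over 125 s, if anything falls off the work surface, if the arm or the gripper's body presses on something with over 40 N, if the wrist force passes 120 N, or if a joint passes its speed limit or range.

ROBOT

A 6-joint arm with a two-finger parallel gripper is mounted at the origin on a cart in front of the work surface, level with it; the furniture and walls round the work are solid. World frame = base frame: x ahead of the robot, y to its left, z up, the work surface at z = 0. Lengths are in m, angles in rad, forces in N, time in s.
With the tool pointing down it reaches from about 0.35 to 0.875 m from the base axis. Payload 4.2 kg.
Tool frame: the origin (TCP) lies on the centre line of the jaws, within the pads' length; the fingertips stand 19 mm ahead of it and the grasp point (between the pads) is the TCP (tip_extent is the z of the fingertips in the tool frame, in m); z points along the fingers, y is the line along which they close (so a half turn about z gives the same grasp; the last joint's range is limited). The gripper opens to 87 mm and grips with 3 to 60 N. Pads are 19 mm wide; open, the fingers measure 117 mm over their backs; the gripper's body (75 mm by 190 mm) begins 51 mm behind the grasp point.
Start: joints at [1.365, 0.385, 0.008, 0, -1.194, -0.259], TCP at [0.28, 0.559, 0.242] pointing down, gripper open.
Joint ranges: [-3.14, 3.14], [-1.21, 2.06], [-1.07, 1.41], [-3.16, 2.05], [-2.99, -0.16], [-3.1, 3.1]. Speed limits (rad/s): [2.79, 2.79, 3.14, 3.14, 3.14, 3.14].

INTERFACE

Orientations are given as a unit quaternion [x, y, z, w].
In Python, from workcell import * gives the robot as it stands.
- The arm moves only by the tool arm_command, never from a script. Its argument "steps" is one flat list of numbers, 6 for each row, row after row: the shift along the world's x, y, z in units of 0.05 m (1.0 is 0.05 m), then the turn, a rotation vector about the world's x, y, z in units of 0.1 rad (1.0 is 0.1 rad). A call has 1 to 20 rows; each row shifts and turns the commanded pose from where the row before left it; what a row does not reach is not made up. A row lasts 1/10 s, in which the tool goes at most 50 mm and 8.59 degrees, less where a joint would pass 70% of its speed; a pose out of reach is approached as far as the arm can. A call with a number of a shift or a turn outside -1 to 1 is refused whole. A call with a gripper value outside its range is refused whole. "claw" is the closure, from -1 (fully open) to 1 (shut), set as the call begins (left out, the last holds). The fingers move at their own pace and stop on an object; the grip force is fixed at half the most. Time passes only in rows, so rows that do not move let the fingers close. It gives the time, the measured TCP pose, the force, the opening and the grip force at its end, in the units of the state.
- get_obs(): the state, without advancing time (a new reading comes with each control period).
- get_image(name): name is "scene" or "top"; returns a dict with "pixels" (420x560x3 uint8, red, green, blue), "intrinsics" (3x3 intrinsics, pixels), "origin" and "attitude" of the camera in the world. Camera axes: x right, y down, z forward; pixel columns grow to the right and rows downward; lengths in m; the calibration is good to about 2 mm. A picture is of the moment at which its call begins. There is no depth.
- job_done(): hands the job in; it is judged then, once.
Trained networks look in the newest picture that a camera, given by its name, has taken for a name from the list of things; names that differ only in an ending like _2 or _b are one class to them, and where a whole thing is asked for, a point or a joint stands for the part that bears it (a point fixed in the world has none). Each returns a list of dicts, best first, with "confidence" (0 to 1); they miss things now and then, are a little off and sometimes report something else, mostly with a low value. They report only what shows in the picture. A call takes as long as a camera call. They do not tell look-alikes from the thing itself.
- recognise(camera, label): "rect" ([left, top, right, bottom] in pixels, round what is visible of it).
- outline_of(camera, label): "region" (420x560 bool, what is visible of it) and "rect" ([left, top, right, bottom] in pixels, round what is visible of it).
The state is a dict: "time_s": time; "joints": joint angles; "joint_vel": joint speeds; "joint_torque": joint torques, N m; "position": TCP position; "tool_rot": TCP orientation; "contact_force": force on the tool from outside, world axes, zero at the start; "torque": the same for the moment, N m; "gripper_width": opening from 0.0 (shut) to 1.0 (fully open); "grasp_force": force on a finger pad.
Only numpy, scipy, OpenCV 4.12 (cv2) and the standard library are available. Lean on these libraries where they do the work, as an engineer would, in place of code of your own. Each camera call takes 0.05 s, during which the arm holds its last target. There are 200 camera calls.

## Working session

There is one attempt and no reset: what is moved stays moved. The work goes in short steps, Python scripts to look and compute and a tool call to move; the robot and the scene stay as the last step left them, time stands still between calls to the robot, and variables do not carry over. Pictures are saved under pics/ and viewed, at most 14 in all, crops included, and the job is handed in when it is done.

Besides the shell and the picture viewer there is one more tool, called after "Call:" by a JSON object that holds its "api" and its "payload". arm_command: Moves the arm, as the interface text tells. Its arguments: {"type":"object","properties":{"steps":{"type":"array"},"claw":{"type":"number"}},"required":["steps"]}

```bash
ls; mkdir -p pics
cat > h.py <<'E'
from workcell import *
import numpy as np, cv2
from scipy.spatial.transform import Rotation as R
def cam(name):
    d=get_image(name); return d
def Rm(d):
    a=np.array(d["attitude"]); return a if a.shape==(3,3) else R.from_quat(a).as_matrix()
def ray(d,u,v,z):
    r=Rm(d)@np.linalg.inv(np.array(d["intrinsics"]))@np.array([u,v,1.]); o=np.array(d["origin"])
    return o+r*(z-o[2])/r[2]
def proj(d,P):
    p=(np.atleast_2d(P)-np.array(d["origin"]))@Rm(d); q=p@np.array(d["intrinsics"]).T
    return q[:,:2]/q[:,2:]
E
python3 - <<'E'
from h import *
for n in("scene","top"):
    d=cam(n); cv2.imwrite(f"pics/{n}0.png",d["pixels"][:,:,::-1]); print(n,d["origin"],d["attitude"],d["intrinsics"])
    for l in "wide_glass narrow_glass capped_vial wood_block long_tray square_tray small_tray cork_mat tape_ring soil_pot_4".split():
        for o in recognise(n,l)[:3]: 
            r=o["rect"]; print(l,round(o["confidence"],2),np.round(r),ray(d,(r[0]+r[2])/2,(r[1]+r[3])/2,.02).round(3)[:2])
print(get_obs())
E
```

```text
pics
scene [-0.04805103 -0.85159967  0.53185802] [ 0.79776812 -0.28627737  0.16904468 -0.50302603] [[461.96321478   0.         285.48692648]
 [  0.         461.96321478 208.44033498]
 [  0.           0.           1.        ]]
wide_glass 0.59 [289. 238. 315. 278.] [ 0.483 -0.231]
narrow_glass 0.76 [246. 175. 257. 185.] [0.648 0.188]
narrow_glass 0.56 [174. 174. 199. 199.] [0.482 0.271]
narrow_glass 0.35 [375. 233. 408. 270.] [ 0.645 -0.332]
capped_vial 0.66 [315. 197. 328. 221.] [ 0.672 -0.088]
wood_block 0.75 [174. 178. 199. 200.] [0.473 0.254]
long_tray 0.85 [299. 202. 354. 240.] [ 0.638 -0.142]
square_tray 0.62 [276. 292. 340. 346.] [ 0.365 -0.384]
square_tray 0.56 [271. 258. 329. 288.] [ 0.445 -0.27 ]
small_tray 0.55 [238. 177. 267. 199.] [0.617 0.136]
cork_mat 0.88 [216. 217. 261. 239.] [ 0.455 -0.035]
top [ 0.4606561  -0.04092661  1.13240416] [-0.70185754  0.7101451  -0.04312125  0.03507818] [[381.30535718   0.         281.33754262]
 [  0.         381.30535718 211.17319495]
 [  0.           0.           1.        ]]
wide_glass 0.67 [271. 169. 328. 212.] [ 0.645 -0.108]
wide_glas
[... 696 characters left out ...]
 1.1, 'joints': array([ 1.36456625e+00,  3.84749719e-01,  7.92150368e-03,  1.89289919e-07,
       -1.19402192e+00, -2.58576949e-01]), 'joint_vel': array([ 0.00166997,  0.00149793, -0.00065042,  0.00017197, -0.00124516,
        0.00019809]), 'joint_torque': array([-3.29548411e-04, -3.90478921e+01,  1.87624401e+01,  4.22453195e+00,
        1.54992199e-02, -2.36412745e-05]), 'position': array([0.28013913, 0.55868606, 0.2415285 ]), 'tool_rot': array([ 9.73115644e-01, -2.30317050e-01,  7.92025854e-07,  2.68909938e-05]), 'contact_force': array([ 0.41274508,  0.26641644, -0.40545454]), 'torque': array([ 0.06868109,  0.02584651, -0.02229453]), 'grasp_force': 0.0, 'gripper_width': 1.0022987684541054}
```

Run:
```python
import cv2
a=cv2.imread("pics/top0.png")[110:310,140:420]; cv2.imwrite("pics/top0c.png",cv2.resize(a,None,fx=2.8571,fy=2.8571,interpolation=cv2.INTER_CUBIC))
a=cv2.imread("pics/scene0.png")[150:360,160:440]; cv2.imwrite("pics/scene0c.png",cv2.resize(a,None,fx=2.8571,fy=2.8571,interpolation=cv2.INTER_CUBIC))
```

```text
(no output)
```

View pics/top0c.png

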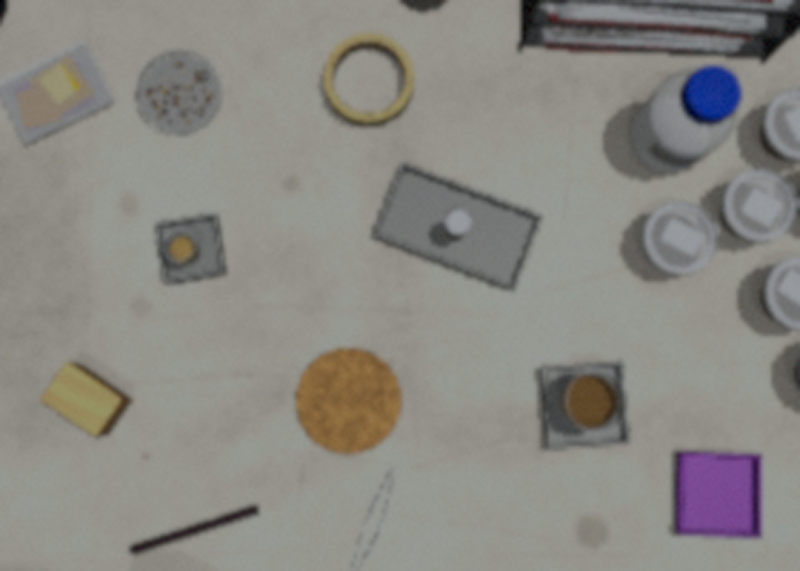

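View pics/scene0c.png

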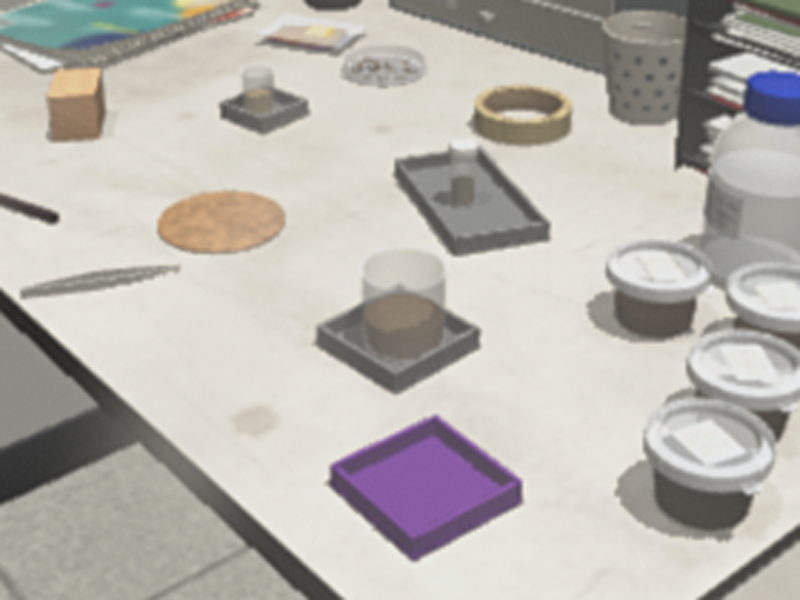

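```bash
cat >> h.py <<'E'
from scipy.optimize import minimize
def hull(d,p,dim):
    x,y,t=p; X=[]
    for z in(0,dim[2]):
        for a,b in((-1,-1),(1,-1),(1,1),(-1,1)):
            a,b=a*dim[0]/2,b*dim[1]/2; X.append([x+a*np.cos(t)-b*np.sin(t),y+a*np.sin(t)+b*np.cos(t),z])
    return cv2.convexHull(proj(d,np.array(X)).astype(np.float32))
def fit(d,m,dim,p0):
    m8=cv2.resize(m.astype(np.uint8)*255,None,fx=4,fy=4,interpolation=cv2.INTER_LINEAR)>127
    def c(p):
        q=np.zeros(m8.shape,np.uint8); h=hull(d,p,dim); cv2.fillPoly(q,[np.round(((h+.5)*4-.5)*16).astype(int)],1,shift=4)
        q=q>0; return 1-(q&m8).sum()/(q|m8).sum()
    best=None
    for t in np.arange(0,np.pi,np.pi/8):
        r=minimize(c,[p0[0],p0[1],t],method="Nelder-Mead",options=dict(initial_simplex=np.array([p0[0],p0[1],t])+np.array([[0,0,0],[.01,0,0],[0,.01,0],[0,0,.25]]),xatol=1e-4,fatol=1e-4))
        if best is None or r.fun<best.fun: best=r
    return best.x,best.fun
DIM=dict(long_tray=(.084,.158,.018),square_tray=(.084,.084,.018),small_tray=(.064,.064,.018),wood_block=(.046,.068,.05),cork_mat=(.11,.11,.004))
E
python3 - <<'E'
from h import *
d=cam("top"); im=d["pixels"][:,:,::-1].copy()
lab=cv2.cvtColor(d["pixels"],cv2.COLOR_RGB2LAB).astype(int)
boxes=dict(long_tray=(262,160,338,220),square_tray=(322,230,364,272),small_tray=(190,180,224,214),wood_block=(150,232,190,266))
g={'long_tray':(.645,-.109),'square_tray':(.46,-.237),'small_tray':(.625,.165),'wood_block':(.477,.272)}
for n,(a,b,c,e) in boxes.items():
    o=[x for x in outline_of("top",n) if np.hypot(*(np.array(ray(d,(x["rect"][0]+x["rect"][2])/2,(x["rect"][1]+x["rect"][3])/2,.02)[:2])-g[n]))<.05]
    m2=np.zeros(lab.shape[:2],bool); s=lab[b:e,a:c]
    tab=np.median(np.concatenate([s[0],s[-1],s[:,0],s[:,-1]]),0)
    mm=(np.abs(s-tab).sum(2)>25) if n!="wood_block" else s[:,:,2]-tab[2]>10
    m2[b:e,a:c]=mm; k,l,st,_=cv2.connectedComponentsWithStats(m2.astype(np.uint8)); m2=l==1+np.argmax(st[1:,4])
    for nm,m in(("net",o[0]["region"] if o else None),("col",m2)):
        if m is None: continue
        p,f=fit(d,m,DIM[n],g[n]); print(n,nm,p.round(4),round(f,3))
        cv2.polylines(im,[np.round(hull(d,p,DIM[n])*16).astype(int)],True,(0,0,255) if nm=="net" else (0,255,0),1,shift=4)
cr=lambda x,y:(140+(x+.5)/2.857-.5,110+(y+.5)/2.857-.5)
print("cap",ray(d,*cr(459,222),.062)); print("narrow",ray(d,*cr(180.5,249),.022),"wide",ray(d,*cr(591,402),.03))
for l,r in dict(brown=(344,247,358,257),tan=(197,190,210,203)).items(): pass
s=cam("scene"); cs=lambda x,y:(160+(x+.5)/2.857-.5,150+(y+.5)/2.857-.5)
print("scene wide rim",ray(s,*cs(403.5,271),.066),"resid",ray(s,*cs(404,309),.03),"narrow rim",ray(s,*cs(258,75),.049),"cap",ray(s,*cs(463,147),.062),"purple")
cv2.imwrite("pics/fit.png",cv2.resize(im[110:310,140:420],None,fx=2.8571,fy=2.8571,interpolation=cv2.INTER_CUBIC))
E
```

```text
long_tray net [ 0.6515 -0.1112 -0.3832] 0.083
long_tray col [ 0.6509 -0.1079  2.7495] 0.068
square_tray net [ 0.4639 -0.2371  0.0355] 0.678
square_tray col [ 0.464  -0.2338  1.6244] 0.054
small_tray net [0.6297 0.1666 1.735 ] 0.405
small_tray col [0.6306 0.1672 0.1536] 0.047
wood_block net [0.4758 0.2667 2.5657] 0.053
wood_block col [0.4764 0.2689 2.6142] 0.153
cap [ 0.64703767 -0.1087566   0.062     ]
narrow [0.62888938 0.1755659  0.022     ] wide [ 0.46730408 -0.24070672  0.03      ]
scene wide rim [ 0.46706838 -0.24675574  0.066     ] resid [ 0.47244923 -0.24080776  0.03      ] narrow rim [0.62423283 0.15703934 0.049     ] cap [ 0.64279246 -0.11812376  0.062     ] purple
```

View pics/fit.png

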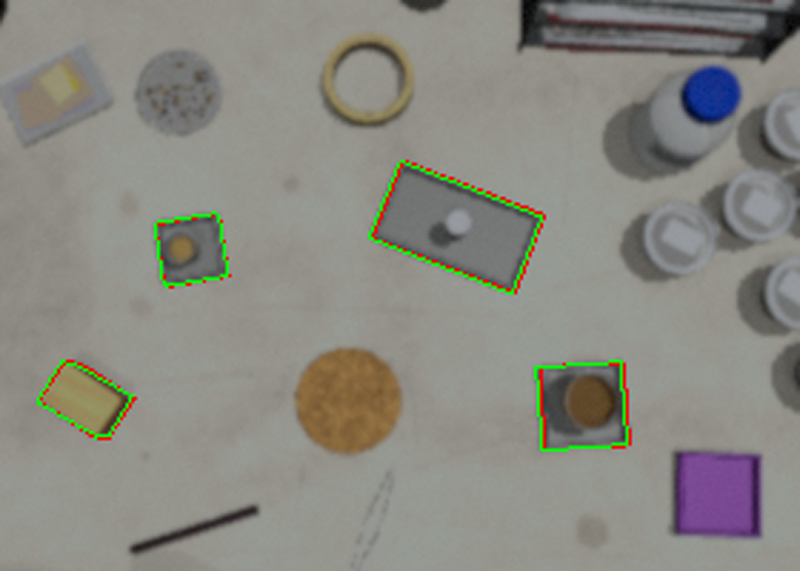

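The purple tray at crop (718,494) is the look-alike. The grey tray at (582,405), which holds the brown-residue glass, matches the square tray, and the enlarged crop confirms it. The fits of all three trays and the block lie on their outlines. I move the vial first.

Call:
{"api": "arm_command", "payload": {"steps": [0.367,-0.668,0,0,0,-0.748,0.367,-0.668,0,0,0,-0.748,0.367,-0.668,0,0,0,-0.748,0.367,-0.668,0,0,0,-0.748,0.367,-0.668,0,0,0,-0.748,0.367,-0.668,0,0,0,-0.748,0.367,-0.668,0,0,0,-0.748,0.367,-0.668,0,0,0,-0.748,0.367,-0.668,0,0,0,-0.748,0.367,-0.668,0,0,0,-0.748,0.367,-0.668,0,0,0,-0.748,0.367,-0.668,0,0,0,-0.748,0.367,-0.668,0,0,0,-0.748,0.367,-0.668,0,0,0,-0.748,0.367,-0.668,0,0,0,-0.748,0.367,-0.668,0,0,0,-0.748,0.367,-0.668,0,0,0,-0.748,0.367,-0.668,0,0,0,-0.748,0.367,-0.668,0,0,0,-0.748,0.367,-0.668,0,0,0,-0.748], "claw": -1}}

```text
time_s: 3.4
position: [0.6477, -0.1108, 0.2416]
tool_rot: [-0.555, 0.832, -0.0, 0.0]
contact_force: [0.5, 0.7, -0.7]
gripper_width: 0.999
grasp_force: 0.0
```

Call:
{"api": "arm_command", "payload": {"steps": [0,0,-0.46,0,0,0,0,0,-0.46,0,0,0,0,0,-0.46,0,0,0,0,0,-0.46,0,0,0,0,0,-0.46,0,0,0,0,0,-0.46,0,0,0,0,0,-0.46,0,0,0,0,0,-0.46,0,0,0,0,0,0,0,0,0,0,0,0,0,0,0]}}

```text
time_s: 4.4
position: [0.6474, -0.1094, 0.0577]
tool_rot: [-0.557, 0.831, -0.0, -0.0]
contact_force: [-0.1, -0.3, -0.2]
gripper_width: 0.999
grasp_force: 0.0
```

Run:
```python
from h import *
s=cam("scene"); cv2.imwrite("pics/s1.png",cv2.resize(s["pixels"][150:300,230:430,::-1],None,fx=4,fy=4,interpolation=cv2.INTER_CUBIC))
```

```text
(no output)
```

View pics/s1.png

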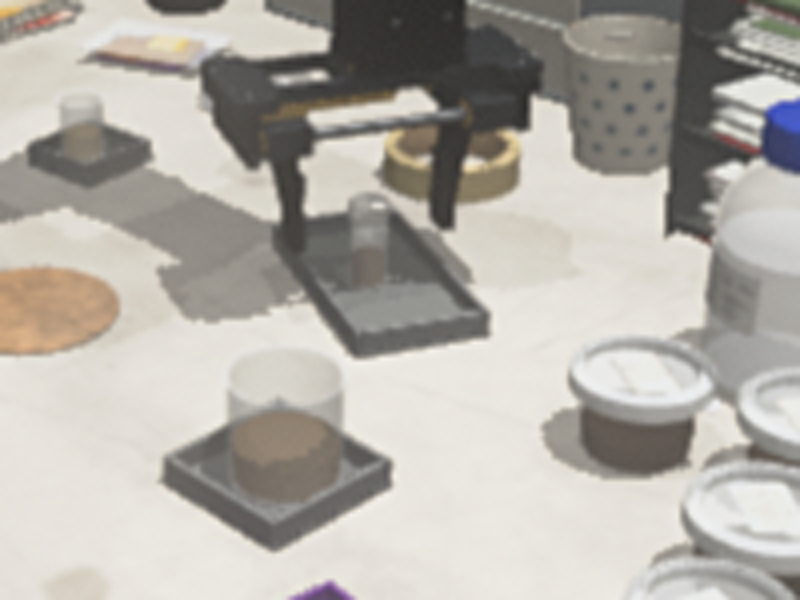

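The fingers at (295,240) and (443,215) straddle the vial at (370,235) evenly, so I close.

Call:
{"api": "arm_command", "payload": {"steps": [0,0,0,0,0,0,0,0,0,0,0,0,0,0,0,0,0,0,0,0,0,0,0,0,0,0,0,0,0,0,0,0,0,0,0,0,0,0,0,0,0,0,0,0,0,0,0,0,0,0,0,0,0,0,0,0,0,0,0,0], "claw": 1}}

```text
time_s: 5.45
position: [0.6471, -0.1093, 0.0575]
tool_rot: [-0.557, 0.831, 0.0, -0.0]
contact_force: [0.2, 0.4, -0.3]
gripper_width: 0.279
grasp_force: 30.0
```

Call:
{"api": "arm_command", "payload": {"steps": [0,0,0.2,0,0,0,0,0,0.2,0,0,0,0,0,0.2,0,0,0,0,0,0.2,0,0,0,0,0,0.2,0,0,0,0,0,0.2,0,0,0]}}

```text
time_s: 6.05
position: [0.6472, -0.1093, 0.1187]
tool_rot: [-0.557, 0.831, -0.0, 0.0]
contact_force: [0.1, -0.2, -0.4]
gripper_width: 0.276
grasp_force: 30.0
```

Run:
```python
from h import *
s=cam("scene"); cv2.imwrite("pics/s2.png",cv2.resize(s["pixels"][150:270,260:420,::-1],None,fx=5,fy=5,interpolation=cv2.INTER_CUBIC))
```

```text
(no output)
```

View pics/s2.png

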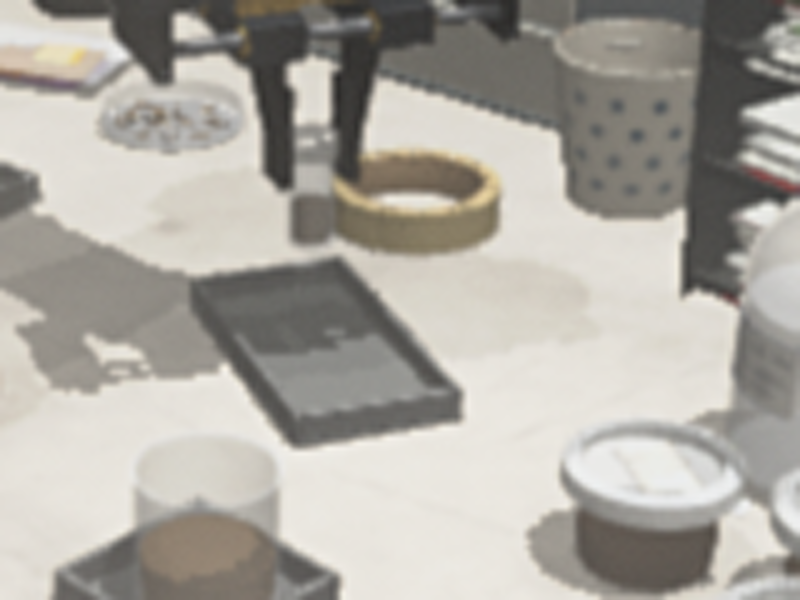

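The vial at (312,190) hangs upright between the fingers. Next: carry it to the mat.

Call:
{"api": "arm_command", "payload": {"steps": [-0.356,0.226,0,0,0,0,-0.356,0.226,0,0,0,0,-0.356,0.226,0,0,0,0,-0.356,0.226,0,0,0,0,-0.356,0.226,0,0,0,0,-0.356,0.226,0,0,0,0,-0.356,0.226,0,0,0,0,-0.356,0.226,0,0,0,0,-0.356,0.226,0,0,0,0,-0.356,0.226,0,0,0,0,0,0,-0.2,0,0,0,0,0,-0.2,0,0,0,0,0,-0.2,0,0,0,0,0,-0.2,0,0,0,0,0,-0.2,0,0,0,0,0,-0.2,0,0,0,0,0,0,0,0,0,0,0,0,0,0,0]}}

```text
time_s: 7.9
position: [0.469, 0.0035, 0.0569]
tool_rot: [-0.557, 0.831, 0.0, -0.0]
contact_force: [0.1, -0.0, -0.2]
gripper_width: 0.274
grasp_force: 30.0
```

Call:
{"api": "arm_command", "payload": {"steps": [0,0,0,0,0,0,0,0,0,0,0,0,0,0,0,0,0,0,0,0,0,0,0,0,0,0,0,0,0,0,0,0,0,0,0,0,0,0,0,0,0,0,0,0,0,0,0,0], "claw": -1}}

```text
time_s: 8.7
position: [0.4691, 0.0037, 0.0576]
tool_rot: [-0.557, 0.831, -0.0, 0.0]
contact_force: [0.0, -0.8, -0.2]
gripper_width: 0.919
grasp_force: 0.0
```

Call:
{"api": "arm_command", "payload": {"steps": [0,0,0.4,0,0,0,0,0,0.4,0,0,0,0,0,0.4,0,0,0,0,0,0.4,0,0,0,0,0,0.4,0,0,0,0,-0.49,0,0,0,0,0,-0.49,0,0,0,0,0,-0.49,0,0,0,0,0,-0.49,0,0,0,0,0,-0.49,0,0,0,0,0,-0.49,0,0,0,0,0,-0.49,0,0,0,0,0,-0.49,0,0,0,0,0,-0.49,0,0,0,0,0,-0.49,0,0,0,0,0,0,-0.4,0,0,0,0,0,-0.4,0,0,0,0,0,-0.4,0,0,0,0,0,0,0,0,0]}}

```text
time_s: 10.6
position: [0.4669, -0.2409, 0.095]
tool_rot: [-0.556, 0.831, 0.002, -0.002]
contact_force: [-0.1, -0.2, -1.2]
gripper_width: 0.996
grasp_force: 0.0
```

Run:
```python
from h import *
s=cam("scene"); a=cv2.resize(s["pixels"][160:300,210:370,::-1],None,fx=4,fy=4,interpolation=cv2.INTER_CUBIC); cv2.imwrite("pics/s3.png",a)
```

```text
(no output)
```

View pics/s3.png

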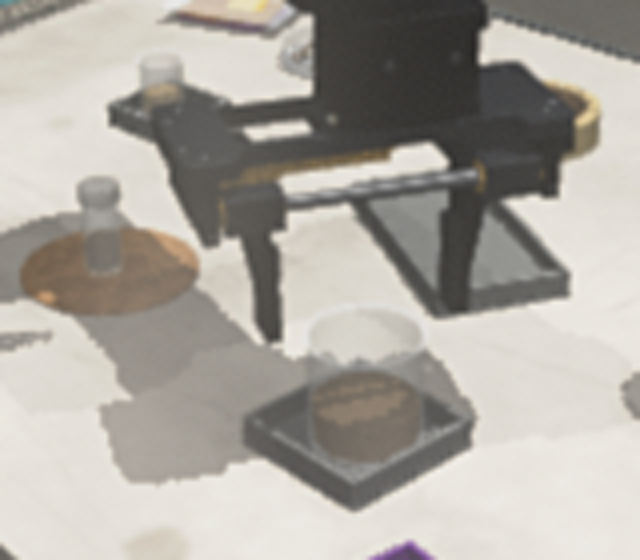

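The vial stands on the mat at (98,225). The fingertips at (270,340) and (455,305) straddle the glass rim centre at (367,335).

Call:
{"api": "arm_command", "payload": {"steps": [0,0,-0.2,0,0,0,0,0,-0.2,0,0,0,0,0,-0.2,0,0,0,0,0,-0.2,0,0,0,0,0,-0.2,0,0,0,0,0,0,0,0,0,0,0,0,0,0,0]}}

```text
time_s: 11.35
position: [0.4691, -0.2413, 0.0472]
tool_rot: [-0.557, 0.831, 0.0, -0.0]
contact_force: [0.2, 0.9, 0.9]
gripper_width: 0.997
grasp_force: 0.0
```

Call:
{"api": "arm_command", "payload": {"steps": [0,0,0,0,0,0,0,0,0,0,0,0,0,0,0,0,0,0,0,0,0,0,0,0,0,0,0,0,0,0,0,0,0,0,0,0,0,0,0,0,0,0], "claw": 1}}

```text
time_s: 12.05
position: [0.4693, -0.2414, 0.0478]
tool_rot: [-0.557, 0.831, -0.0, 0.0]
contact_force: [-0.7, -0.2, 2.6]
gripper_width: 0.697
grasp_force: 29.8
```

Call:
{"api": "arm_command", "payload": {"steps": [0,0,0.2,0,0,0,0,0,0.2,0,0,0,0,0,0.2,0,0,0,0,0,0.2,0,0,0,0,0,0.2,0,0,0,0.333,0.195,0,0,0,0,0.333,0.195,0,0,0,0,0.333,0.195,0,0,0,0,0.333,0.195,0,0,0,0,0.333,0.195,0,0,0,0,0.333,0.195,0,0,0,0,0.333,0.195,0,0,0,0,0.333,0.195,0,0,0,0,0.333,0.195,0,0,0,0,0.333,0.195,0,0,0,0,0,0,0,0,0,0,0,0,0,0,0,0]}}

```text
time_s: 13.75
position: [0.6358, -0.1429, 0.0965]
tool_rot: [-0.557, 0.83, 0.001, -0.001]
contact_force: [0.1, -0.2, -1.1]
gripper_width: 0.701
grasp_force: 29.7
```

Run:
```python
from h import *
s=cam("scene"); a=cv2.resize(s["pixels"][160:280,260:420,::-1],None,fx=4,fy=4,interpolation=cv2.INTER_CUBIC); cv2.imwrite("pics/s4.png",a)
```

```text
(no output)
```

View pics/s4.png

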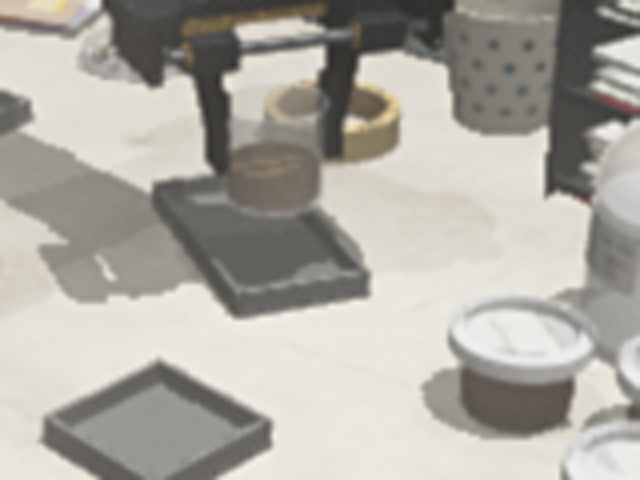

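The glass hangs upright over the tray, with its base around (275,205). Lower and release.

Call:
{"api": "arm_command", "payload": {"steps": [0,0,-0.2,0,0,0,0,0,-0.2,0,0,0,0,0,-0.2,0,0,0,0,0,-0.2,0,0,0,0,0,-0.15,0,0,0,0,0,-0.04,0,0,0,0,0,0,0,0,0,0,0,0,0,0,0]}}

```text
time_s: 14.6
position: [0.6357, -0.1439, 0.0478]
tool_rot: [-0.557, 0.831, -0.0, 0.0]
contact_force: [0.5, -0.6, -0.4]
gripper_width: 0.698
grasp_force: 30.0
```

Call:
{"api": "arm_command", "payload": {"steps": [0,0,0,0,0,0,0,0,0,0,0,0,0,0,0,0,0,0,0,0,0,0,0,0,0,0,0,0,0,0,0,0,0,0,0,0,0,0,0.2,0,0,0,0,0,0.4,0,0,0,0,0,0.4,0,0,0,0,0,0.4,0,0,0,0,0,0.4,0,0,0], "claw": -1}}

```text
time_s: 15.7
position: [0.6357, -0.1439, 0.1398]
tool_rot: [-0.557, 0.831, -0.0, 0.0]
contact_force: [0.9, 0.4, -0.5]
gripper_width: 0.994
grasp_force: 0.0
```

Call:
{"api": "arm_command", "payload": {"steps": [-0.011,0.53,0,0,0,0,-0.011,0.53,0,0,0,0,-0.011,0.53,0,0,0,0,-0.011,0.53,0,0,0,0,-0.011,0.53,0,0,0,0,-0.011,0.53,0,0,0,0,-0.011,0.53,0,0,0,0,-0.011,0.53,0,0,0,0,-0.011,0.53,0,0,0,0,-0.011,0.53,0,0,0,0,-0.011,0.53,0,0,0,0,-0.011,0.53,0,0,0,0,0,0,-0.4,0,0,0,0,0,-0.4,0,0,0,0,0,-0.4,0,0,0,0,0,0,0,0,0]}}

```text
time_s: 17.3
position: [0.6272, 0.1736, 0.0757]
tool_rot: [-0.557, 0.831, 0.001, -0.003]
contact_force: [0.1, -0.5, -0.6]
gripper_width: 0.998
grasp_force: 0.0
```

Run:
```python
from h import *
s=cam("scene"); im=s["pixels"][:,:,::-1].copy()
cv2.imwrite("pics/raw5.png",im)
f=lambda P:tuple(int(v) for v in np.round(proj(s,P)[0]*16))
big=cv2.resize(im[150:220,215:315],None,fx=8,fy=8,interpolation=cv2.INTER_CUBIC)
def pt(P): p=(proj(s,P)[0]-[215,150]+.5)*8-.5; return tuple(int(v) for v in p)
th=np.linspace(0,6.28,40)
def poly(X,c): cv2.polylines(big,[np.array([pt(x) for x in X])],False,c,1)
for z in(.004,.049): poly([[.629+.0175*np.cos(t),.1755+.0175*np.sin(t),z] for t in th],(0,0,255))
h=((hull(s,[.6306,.1672,.1536],DIM["small_tray"])[:,0]-[215,150]+.5)*8-.5).astype(int); cv2.polylines(big,[h],True,(0,255,0),1)
cv2.imwrite("pics/s5.png",big)
```

```text
(no output)
```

View pics/s5.png

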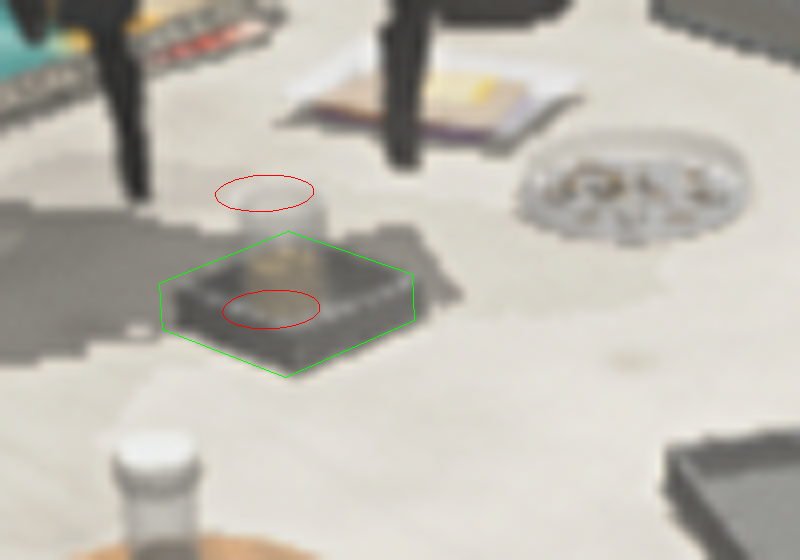

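Both the drawn tray and the drawn glass sit about 12 px left of the real ones at (300,305) and (280,205), which is scene-camera calibration. The glass position relative to its tray agrees, and the fingers straddle it. Lower and close.

Call:
{"api": "arm_command", "payload": {"steps": [0,0,-0.15,0,0,0,0,0,-0.15,0,0,0,0,0,-0.15,0,0,0,0,0,-0.15,0,0,0,0,0,-0.12,0,0,0,0,0,0,0,0,0,0,0,0,0,0,0]}}

```text
time_s: 18.05
position: [0.6291, 0.1742, 0.0419]
tool_rot: [-0.557, 0.831, -0.0, -0.0]
contact_force: [-0.2, -0.2, 0.6]
gripper_width: 1.001
grasp_force: 0.0
```

Call:
{"api": "arm_command", "payload": {"steps": [0,0,0,0,0,0,0,0,0,0,0,0,0,0,0,0,0,0,0,0,0,0,0,0,0,0,0,0,0,0,0,0,0,0,0,0,0,0,0,0,0,0,0,0,0,0,0,0,0,0,0,0,0,0], "claw": 1}}

```text
time_s: 18.95
position: [0.6291, 0.1742, 0.042]
tool_rot: [-0.557, 0.831, -0.0, 0.0]
contact_force: [-0.3, -0.4, -0.7]
gripper_width: 0.385
grasp_force: 29.7
```

Call:
{"api": "arm_command", "payload": {"steps": [0,0,0.4,0,0,0,0,0,0.4,0,0,0,0,0,0.4,0,0,0,0,0,0.4,0,0,0,0,0,0.4,0,0,0,-0.236,-0.584,0,0,0,0,-0.236,-0.584,0,0,0,0,-0.236,-0.584,0,0,0,0,-0.236,-0.584,0,0,0,0,-0.236,-0.584,0,0,0,0,-0.236,-0.584,0,0,0,0,-0.236,-0.584,0,0,0,0,-0.236,-0.584,0,0,0,0,-0.236,-0.584,0,0,0,0,-0.236,-0.584,0,0,0,0,-0.236,-0.584,0,0,0,0,-0.236,-0.584,0,0,0,0,-0.236,-0.584,0,0,0,0,-0.236,-0.584,0,0,0,0]}}

```text
time_s: 20.85
position: [0.463, -0.2357, 0.1421]
tool_rot: [-0.557, 0.831, 0.0, 0.0]
contact_force: [0.4, -0.3, -1.1]
gripper_width: 0.387
grasp_force: 29.7
```

Call:
{"api": "arm_command", "payload": {"steps": [0,0,-0.4,0,0,0,0,0,-0.4,0,0,0,0,0,-0.4,0,0,0,0,0,-0.3,0,0,0,0,0,-0.3,0,0,0,0,0,-0.18,0,0,0,0,0,0,0,0,0,0,0,0,0,0,0]}}

```text
time_s: 21.65
position: [0.464, -0.2346, 0.0433]
tool_rot: [-0.557, 0.831, -0.0, 0.0]
contact_force: [0.5, 0.4, -1.1]
gripper_width: 0.385
grasp_force: 29.9
```

Release, lift, and go to the vial on the mat.

Call:
{"api": "arm_command", "payload": {"steps": [0,0,0,0,0,0,0,0,0,0,0,0,0,0,0,0,0,0,0,0,0,0,0,0,0,0,0,0,0,0,0,0,0,0,0,0,0,0,0,0,0,0,0,0,0.2,0,0,0,0,0,0.4,0,0,0,0,0,0.4,0,0,0,0,0,0.4,0,0,0,0,0,0.4,0,0,0,0,0,0.4,0,0,0], "claw": -1}}

```text
time_s: 22.95
position: [0.4637, -0.2346, 0.1547]
tool_rot: [-0.557, 0.831, -0.0, 0.0]
contact_force: [-0.3, 0.1, -0.2]
gripper_width: 0.995
grasp_force: 0.0
```

Call:
{"api": "arm_command", "payload": {"steps": [0.01,0.477,0,0,0,0,0.01,0.477,0,0,0,0,0.01,0.477,0,0,0,0,0.01,0.477,0,0,0,0,0.01,0.477,0,0,0,0,0.01,0.477,0,0,0,0,0.01,0.477,0,0,0,0,0.01,0.477,0,0,0,0,0.01,0.477,0,0,0,0,0.01,0.477,0,0,0,0,0,0,0,0,0,0,0,0,0,0,0,0,0,0,0,0,0,0]}}

```text
time_s: 24.25
position: [0.4687, 0.0033, 0.1533]
tool_rot: [-0.556, 0.831, -0.0, 0.0]
contact_force: [-0.2, 0.9, -1.2]
gripper_width: 1.001
grasp_force: 0.0
```

Run:
```python
from h import *
print(get_obs()["position"])
d=cam("top"); cv2.imwrite("pics/t6.png",cv2.resize(d["pixels"][150:290,180:380,::-1],None,fx=4,fy=4,interpolation=cv2.INTER_CUBIC))
```

```text
[0.46868954 0.00331249 0.15328686]
```

View pics/t6.png

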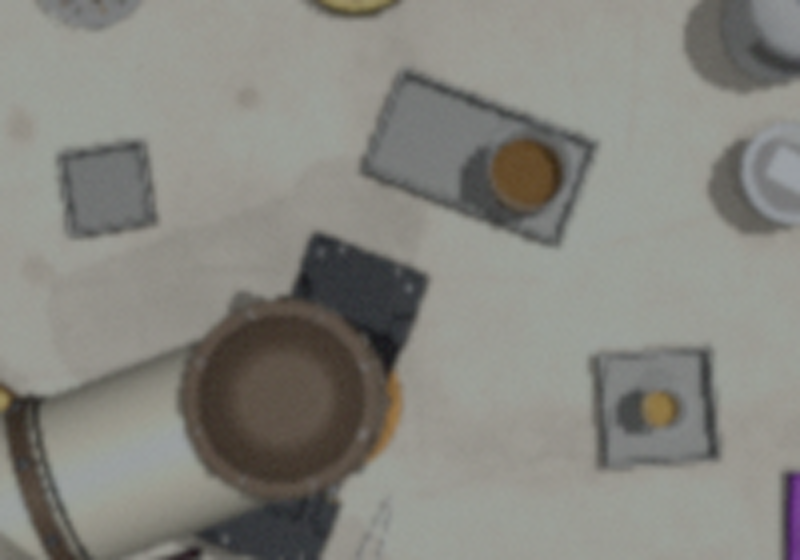

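The narrow glass at (658,408) is centred in the square tray at (655,407). The wide glass at (526,173) is near the end wall of the long tray. Next, pick up the vial.

Call:
{"api": "arm_command", "payload": {"steps": [0,0,-0.4,0,0,0,0,0,-0.4,0,0,0,0,0,-0.4,0,0,0,0,0,-0.4,0,0,0,0,0,-0.32,0,0,0,0,0,0,0,0,0,0,0,0,0,0,0]}}

```text
time_s: 25.0
position: [0.469, 0.0033, 0.0572]
tool_rot: [-0.556, 0.831, -0.0, -0.0]
contact_force: [0.9, 0.2, 0.0]
gripper_width: 1.003
grasp_force: 0.0
```

Call:
{"api": "arm_command", "payload": {"steps": [0,0,0,0,0,0,0,0,0,0,0,0,0,0,0,0,0,0,0,0,0,0,0,0,0,0,0,0,0,0,0,0,0,0,0,0,0,0,0,0,0,0,0,0,0,0,0,0,0,0,0,0,0,0,0,0,0,0,0,0], "claw": 1}}

```text
time_s: 26.0
position: [0.4688, 0.0039, 0.057]
tool_rot: [-0.557, 0.831, 0.0, -0.0]
contact_force: [-0.5, -0.0, -0.2]
gripper_width: 0.276
grasp_force: 29.9
```

Call:
{"api": "arm_command", "payload": {"steps": [0,0,0.3,0,0,0,0,0,0.3,0,0,0,0,0,0.3,0,0,0,0,0,0.3,0,0,0,0.323,0.326,0,0,0,0,0.323,0.326,0,0,0,0,0.323,0.326,0,0,0,0,0.323,0.326,0,0,0,0,0.323,0.326,0,0,0,0,0.323,0.326,0,0,0,0,0.323,0.326,0,0,0,0,0.323,0.326,0,0,0,0,0.323,0.326,0,0,0,0,0.323,0.326,0,0,0,0,0,0,0,0,0,0]}}

```text
time_s: 27.5
position: [0.6319, 0.1687, 0.1164]
tool_rot: [-0.557, 0.83, -0.0, 0.001]
contact_force: [0.0, -0.8, -0.2]
gripper_width: 0.279
grasp_force: 29.9
```

Call:
{"api": "arm_command", "payload": {"steps": [0,0,-0.3,0,0,0,0,0,-0.3,0,0,0,0,0,-0.3,0,0,0,0,0,-0.2,0,0,0,0,0,-0.08,0,0,0,0,0,0,0,0,0,0,0,0,0,0,0]}}

```text
time_s: 28.2
position: [0.6307, 0.167, 0.0587]
tool_rot: [-0.557, 0.831, -0.0, 0.001]
contact_force: [0.5, 0.3, -0.7]
gripper_width: 0.276
grasp_force: 29.9
```

Call:
{"api": "arm_command", "payload": {"steps": [0,0,0,0,0,0,0,0,0,0,0,0,0,0,0,0,0,0,0,0,0,0,0,0,0,0,0,0,0,0,0,0,0,0,0,0,0,0,0,0,0,0,0,0,0,0,0,0,0,0,0.2,0,0,0,0,0,0.4,0,0,0,0,0,0.4,0,0,0,0,0,0.4,0,0,0,0,0,0.4,0,0,0], "claw": -1}}

```text
time_s: 29.5
position: [0.6304, 0.1669, 0.1498]
tool_rot: [-0.557, 0.831, -0.0, 0.0]
contact_force: [0.5, 0.7, 0.6]
gripper_width: 1.0
grasp_force: 0.0
```

Call:
{"api": "arm_command", "payload": {"steps": [-0.309,0.2,0,0,0,-0.175,-0.309,0.2,0,0,0,-0.175,-0.309,0.2,0,0,0,-0.175,-0.309,0.2,0,0,0,-0.175,-0.309,0.2,0,0,0,-0.175,-0.309,0.2,0,0,0,-0.175,-0.309,0.2,0,0,0,-0.175,-0.309,0.2,0,0,0,-0.175,-0.309,0.2,0,0,0,-0.175,-0.309,0.2,0,0,0,-0.175,0,0,0,0,0,0,0,0,-0.4,0,0,0,0,0,-0.4,0,0,0,0,0,-0.4,0,0,0,0,0,-0.3,0,0,0,0,0,-0.3,0,0,0,0,0,-0.3,0,0,0,0,0,-0.16,0,0,0,0,0,0,0,0,0,0,0,0,0,0,0]}}

```text
time_s: 31.5
position: [0.4764, 0.2671, 0.0356]
tool_rot: [-0.482, 0.876, 0.0, 0.0]
contact_force: [0.5, 0.4, 0.8]
gripper_width: 0.997
grasp_force: 0.0
```

Call:
{"api": "arm_command", "payload": {"steps": [0,0,0,0,0,0,0,0,0,0,0,0,0,0,0,0,0,0,0,0,0,0,0,0,0,0,0,0,0,0,0,0,0,0,0,0,0,0,0,0,0,0,0,0,0,0,0,0], "claw": 1}}

```text
time_s: 32.3
position: [0.4759, 0.2669, 0.0351]
tool_rot: [-0.482, 0.876, 0.0, 0.0]
contact_force: [1.0, 0.7, 1.3]
gripper_width: 0.532
grasp_force: 29.9
```

Run:
```python
from h import *
d=cam("top"); cv2.imwrite("pics/t7.png",cv2.resize(d["pixels"][150:220,180:340,::-1],None,fx=5,fy=5,interpolation=cv2.INTER_CUBIC))
hsv=cv2.cvtColor(d["pixels"],cv2.COLOR_RGB2HSV); m=((hsv[:,:,1]>90)).astype(np.uint8); m[:, :285]=0; m[:,335:]=0; m[:160]=0; m[215:]=0
k,l,st,c=cv2.connectedComponentsWithStats(m); i=1+np.argmax(st[1:,4]); print(st[i],c[i])
C=np.array([.651,-.108]); u=np.array([.381,.925])/np.hypot(.381,.925); v=np.array([u[1],-u[0]])
for z in(.025,.035): w=ray(d,*c[i],z)[:2]; print(w,"along",(w-C)@u,"across",(w-C)@v)
```

```text
[303 185  17  16 211] [311.07582938 192.68720379]
[ 0.63733605 -0.14242683] along -0.03703623271338401 across 0.0004772843419810629
[ 0.63574061 -0.14151027] along -0.03679637256646827 across -0.00134699240092466
```

View pics/t7.png

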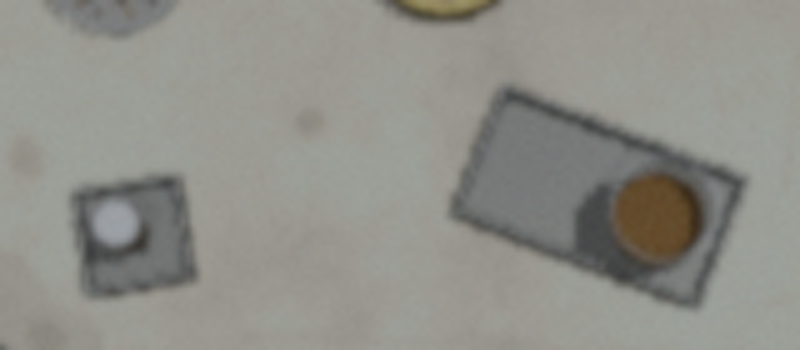

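The vial cap at (116,222) looks offset left and up, as expected from parallax of its height. I'll check that numerically. I re-grip the block 5 mm higher so the fingers clear the tray walls on release.

Call:
{"api": "arm_command", "payload": {"steps": [0,0,0,0,0,0,0,0,0,0,0,0,0,0,0,0,0,0,0,0,0,0,0,0,0,0,0.1,0,0,0,0,0,0,0,0,0], "claw": -0.5}}

```text
time_s: 32.95
position: [0.4762, 0.2672, 0.0408]
tool_rot: [-0.482, 0.876, 0.0, 0.001]
contact_force: [-0.3, -0.4, -0.3]
gripper_width: 0.746
grasp_force: 0.0
```

Call:
{"api": "arm_command", "payload": {"steps": [0,0,0,0,0,0,0,0,0,0,0,0,0,0,0,0,0,0,0,0,0,0,0,0,0,0,0,0,0,0,0,0,0,0,0,0,0,0,0.3,0,0,0,0,0,0.4,0,0,0,0,0,0.4,0,0,0,0,0,0.4,0,0,0,0,0,0.4,0,0,0], "claw": 1}}

```text
time_s: 34.05
position: [0.4755, 0.2667, 0.1355]
tool_rot: [-0.482, 0.876, -0.0, -0.0]
contact_force: [-0.2, -1.3, -1.0]
gripper_width: 0.527
grasp_force: 29.9
```

Run:
```python
from h import *
d=cam("top"); print("vial",ray(d,180+116.5/5-.5,150+222.5/5-.5,.062)[:2]-[.6305,.167]); print(get_obs()["position"])
```

```text
vial [0.00042969 0.00100136]
[0.47731612 0.26800122 0.13918601]
```

Call:
{"api": "arm_command", "payload": {"steps": [0.269,-0.489,0,0,0,0.124,0.269,-0.489,0,0,0,0.124,0.269,-0.489,0,0,0,0.124,0.269,-0.489,0,0,0,0.124,0.269,-0.489,0,0,0,0.124,0.269,-0.489,0,0,0,0.124,0.269,-0.489,0,0,0,0.124,0.269,-0.489,0,0,0,0.124,0.269,-0.489,0,0,0,0.124,0.269,-0.489,0,0,0,0.124,0.269,-0.489,0,0,0,0.124,0.269,-0.489,0,0,0,0.124,0.269,-0.489,0,0,0,0.124,0.269,-0.489,0,0,0,0.124,0,0,0,0,0,0,0,0,0,0,0,0,0,0,0,0,0,0]}}

```text
time_s: 35.8
position: [0.6635, -0.0749, 0.1344]
tool_rot: [-0.556, 0.831, 0.0, -0.0]
contact_force: [-0.6, 0.5, -0.3]
gripper_width: 0.525
grasp_force: 29.9
```

Call:
{"api": "arm_command", "payload": {"steps": [0,0,-0.3,0,0,0,0,0,-0.3,0,0,0,0,0,-0.3,0,0,0,0,0,0,0,0,0,0,0,0,0,0,0]}}

```text
time_s: 36.3
position: [0.6641, -0.075, 0.09]
tool_rot: [-0.557, 0.831, -0.0, -0.0]
contact_force: [0.5, -0.5, -0.3]
gripper_width: 0.524
grasp_force: 29.9
```

Run:
```python
from h import *
s=cam("scene"); a=cv2.resize(s["pixels"][170:260,270:390,::-1],None,fx=6,fy=6,interpolation=cv2.INTER_CUBIC); cv2.imwrite("pics/s8.png",a); print(get_obs()["position"])
```

```text
[ 0.66457386 -0.07510846  0.09064326]
```

View pics/s8.png

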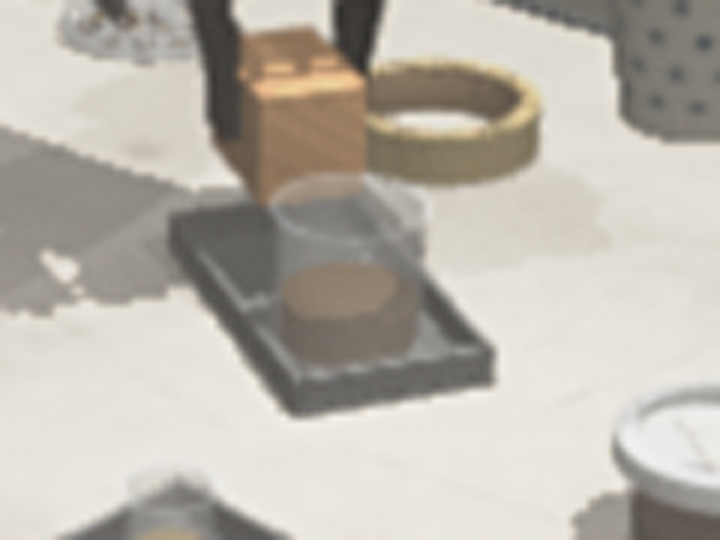

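The block is held square over the free end of the tray, with its base near (270,195), behind the glass at (350,280). Lower it.

Call:
{"api": "arm_command", "payload": {"steps": [0,0,-0.2,0,0,0,0,0,-0.2,0,0,0,0,0,-0.2,0,0,0,0,0,-0.15,0,0,0,0,0,-0.1,0,0,0,0,0,-0.05,0,0,0,0,0,0,0,0,0,0,0,0,0,0,0]}}

```text
time_s: 37.15
position: [0.6644, -0.0754, 0.0453]
tool_rot: [-0.556, 0.831, -0.0, 0.0]
contact_force: [0.1, 0.2, 0.3]
gripper_width: 0.527
grasp_force: 29.9
```

Call:
{"api": "arm_command", "payload": {"steps": [0,0,0,0,0,0,0,0,0,0,0,0,0,0,0,0,0,0,0,0,0,0,0,0,0,0,0,0,0,0,0,0,0.2,0,0,0,0,0,0.4,0,0,0,0,0,0.4,0,0,0,0,0,0.4,0,0,0,0,0,0.4,0,0,0,0,0,0.4,0,0,0,-0.8,0,0.3,0,0,0,-0.8,0,0.3,0,0,0,-0.8,0,0.3,0,0,0,-0.8,0,0.3,0,0,0,-0.8,0,0,0,0,0,0,0,0,0,0,0,0,0,0,0,0,0], "claw": -0.6}}

```text
time_s: 38.95
position: [0.4639, -0.0755, 0.2165]
tool_rot: [-0.556, 0.831, -0.001, 0.001]
contact_force: [0.1, -0.4, 0.3]
gripper_width: 0.798
grasp_force: 0.0
```

Run:
```python
from h import *
d=cam("top"); s=cam("scene"); r=lambda a,f:cv2.resize(a[:,:,::-1],None,fx=f,fy=f,interpolation=cv2.INTER_CUBIC)
a=r(d["pixels"][150:280,190:370],4); b=r(s["pixels"][165:285,220:400],4); b=cv2.resize(b,(720,480))
cv2.imwrite("pics/f9.png",cv2.resize(np.vstack([a,b]),None,fx=.6,fy=.6))
o=outline_of("top","wood_block")
for x in o[:1]: print(x["confidence"],fit(d,x["region"],(.046,.068,.054),(.664,-.075)))
print({k:get_obs()[k] for k in("position","time_s","gripper_width","grasp_force")})
```

```text
0.61 (array([ 0.66303712, -0.07488963,  2.74792883]), np.float64(0.10879822370247016))
{'position': array([ 0.46523493, -0.07531988,  0.21534258]), 'time_s': 39.1, 'gripper_width': 0.7932496099793553, 'grasp_force': 0.0}
```

View pics/f9.png

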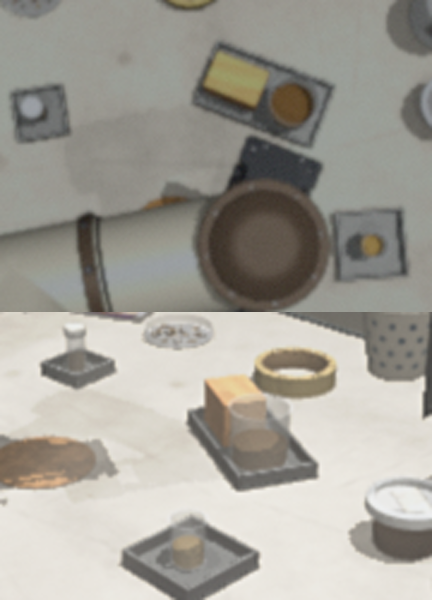

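The picture shows the block at (235,78) and the wide glass at (291,102) together in the long tray. The narrow glass at (371,244) and the vial at (31,107) are in their trays, all upright and released.

```bash
python3 -c "
from workcell import *
print(job_done())"
```

```text
the job is handed in; nothing more can be done
None
```

I handed the job in at about 39 s. All three specimens stand upright in their own trays, and the block fills the long tray beside the wide glass. Everything is released, and I did not touch the tape roll or the pots; the hand-in returned no verdict.

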